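Set up the sole press: cover off, pressure knob one click up, drawer in, start

TASK

Get the sole press going on the loaded pair of soles: first squeeze the two red tabs to unclip the white cover from the grey control box, and set it down upright on the black rubber mat. Then turn the uncovered black wing knob clockwise until it clicks over into its next position, push the press drawer fully home, and finally press the green start button all the way down and let go. Leave the hammer, the tin and the shoe last where they are.

Things in the scene. Friction and masses are not known exactly. Their poses are not given: they have to be found in the camera images.
- cover_mid (a point): White clip-fit cover, a box open underneath, 108 mm long (its x), 54 mm wide (y), 60 mm high (z up), 0.15 kg, with a red sprung tab in the middle of each long side; the tabs' outer faces are 64 mm apart. Point: centre of the cover in plan, 42 mm above its bottom edge, half-way up the tabs' finger pads. On the control box its long axis lies along the panel's x and its bottom edge on the panel.
- tab_l (a joint): Inward travel in m of the red tab at the cover's +y side: 0 free, 0.006 fully pressed, spring 2 to 6.5 N. Finger pad: outer face 32 mm from the cover's centre, 26 mm wide along x, from 26 to 56 mm above the cover's bottom edge. With both tabs fully pressed (52 mm across) the hooks clear their catches and the cover lifts straight up, carried by the same 15 to 25 N grip.
- tab_r (a joint): The same for the tab at the cover's -y side.
- panel (a point): Point on the flat top of the grey control box (200 x 150 x 50 mm, fixed to the table), on the knob's axis. x points away from the start button, y left, z up. Dark catches for the cover's tabs stand at its y = +-31 to 41 mm, x = +-18 mm, 20 mm high: keep fingertips above them. The cover is centred on this point at the start.
- knob (a joint): Angle of the wing knob in rad, growing clockwise seen from above. It starts at 0 with its wing along the panel's x. A spring detent pushes it back towards 0 (up to 0.2 N m) until about 0.53 rad, past which it snaps forward by itself into its next position, against a stop at 1.05, and stays there.
- knob_wing (a point): Point on the knob's black wing, 33 mm from the axis, towards the end nearer the start button, 36 mm above the panel. The wing is a bar 76 mm long (x), 16 mm thick (y), 12 to 48 mm above the panel. At angle 0 this end lies at the panel's -x; turning clockwise moves it to the panel's +y. 6 N sideways here turns it. Under the cover at the start.
- mat_mid (a point): Centre of the top of the black rubber mat, 200 mm (its x) by 140 mm (its y) and 4 mm thick, fixed to the table.
- drawer (a joint): How far the press drawer is out, in m: 0 = fully home against its stop. It stays where it is left; about 3 N push it.
- drawer_front (a point): Centre of the outer face of the drawer's upright aluminium front (200 mm wide, from 14 to 96 mm above the table), 65 mm above the table. Its x axis points into the blue press, the way the drawer is pushed; z up. The press is 105 mm high and fixed to the table.
- start_top (a point): Centre of the top of the green start button, 36 mm across, on the control box 95 mm from the knob's axis towards the panel's -x. Pressed straight down.
- start (a joint): Travel of the start button in m: 0 up, 0.006 fully down (5 N); it springs back.
- hammer: Bystander: a hammer lying on the table near the robot, origin on the underside. Leave alone.
- glue: Bystander: a tin 68 mm across and 75 mm high beyond the mat, origin at the underside's centre. Leave alone.
- last: Bystander: a green shoe last about 185 mm long (along its x, toe to +x) and 70 mm high at the back, origin on the underside below the heel. Leave alone.
There are look-alikes about, which are no part of the job. What is shaped like the part that bears cover_mid but blue is not meant.

How it is judged (in metres and radians):
On the way, in this order (a step that is already met when the one before it is completed fails the run):
1. the cover stands upright on the mat (x of cover_mid in the frame of mat_mid between -0.08 and 0.08 m and y of cover_mid in the frame of mat_mid between -0.06 and 0.06 m and height (world z) of cover_mid below 0.052 m and angle between cover_mid's own z axis and vertical below 0.15 rad), for 0.1 s.
2. the knob has clicked over into its next position (value of joint knob above 0.93 rad), for 0.2 s.
3. the drawer is fully home (value of joint drawer below 0.005 m), for 0.1 s.
4. the start button is pressed down (value of joint start above 0.0047 m), for 0.05 s.
At the end, for the whole second after the job is handed in: The cover stands upright (within 0.15 rad) on the mat, its centre within 80 mm (mat's x) and 60 mm (mat's y) of the mat's centre; the knob rests in its next position (beyond 0.93 rad); the drawer is within 5 mm of fully home; the start button has been pressed at least 4.7 mm and has sprung back (all of step 1 and height (world z) of cover_mid above 0.04 m and value of joint knob above 0.93 rad and value of joint drawer below 0.005 m and value of joint start below 0.002 m); the robot touches nothing.
It fails at once if the hammer, tin or last is shifted by more than 30 mm (distance of any of hammer, glue, last from where it was at the start of the episode above 0.03 m).
It also fails if it takes over 72 s, if anything falls off the work surface, if the arm or the gripper's body presses on something with over 40 N, if the wrist force passes 120 N, or if a joint passes its speed limit or range.

ROBOT

A 6-joint arm with a two-finger parallel gripper is mounted at the origin on the work surface. World frame = base frame: x ahead of the robot, y to its left, z up, the work surface at z = 0. Lengths are in mm, angles in rad, forces in N, time in s.
With the tool pointing down it reaches from about 275 to 975 mm from the base axis. Payload 8.4 kg.
Tool frame: the origin (TCP) lies midway between the tips of the shut fingers; the grasp point (between the pads) lies 19 mm behind it; z points along the fingers, y is the direction in which the jaws open and shut (so a half turn about z gives the same grasp; the last joint's range is limited). The gripper opens to 92 mm and grips with 3 to 60 N. Pads are 20 mm wide; open, the fingers measure 128 mm over their backs; the gripper's body (75 mm by 189 mm) begins 69 mm behind the grasp point.
Start: joints at [1.207, 0.353, 1.633, -0, 1.155, -0.002], TCP at [221.223, 584.541, 214.583] pointing down, gripper open.
Joint ranges: [-2.63, 2.63], [-0.92, 2.1], [0.06, 2.66], [-1.3, 4.44], [0, 2.69], [-3.02, 3.02]. Speed limits (rad/s): [2.22, 2.22, 2.79, 3.14, 3.14, 3.14].

INTERFACE

Orientations are given as a 3x3 rotation matrix whose columns are the frame's x, y, z axes.
In Python, from workcell import bot gives the robot as it stands.
- The arm moves only by the tool drive_tool, never from a script. Its argument "plan" is a list of rows, each a list of 2 entries, a list of its own where there are three numbers: the shift along the tool's x, y, z in mm, then the turn, a rotation vector about the tool's x, y, z in rad. A call has 1 to 12 rows; each row is the pose to reach, as a shift and turn from the pose measured when the call began, along the tool's axes at that moment; what a row does not reach only later rows make up. A row lasts 1/10 s, in which the tool goes at most 50 mm and 8.59 degrees, less where a joint would pass 70% of its speed; a pose out of reach is approached as far as the arm can. A call with a gripper value outside its range is refused whole. "hand" is the finger opening in mm, from 0 to 91.9, set as the call begins (left out, the last holds). The fingers move at their own pace and stop on an object; the grip force is fixed at half the most. Time passes only in rows, so rows that repeat a pose let the fingers close. It gives the time, the measured TCP pose, the force and the opening at its end, in the units of the state.
- bot.sense(): the state, without advancing time (a new reading comes with each control period).
- bot.get_image(name): name is "side" or "top"; returns a dict with "frame" (384x512x3 uint8, red, green, blue), "fovy" (degrees; the focal length in pixels is half the picture's height over the tangent of half this angle, whatever the lens; pixels are square), "cx", "cy" (the principal point, pixels), "rvec" (rotation vector, rad) and "tvec" (3), from world to camera coordinates, as OpenCV has them. Camera axes: x right, y down, z forward; pixel columns grow to the right and rows downward; lengths in mm; the calibration is good to about 2 mm. A picture is of the moment at which its call begins. There is no depth.
- bot.close_job(): hands the job in, once; it reports no verdict.
The state is a dict: "t": time; "joint_pos": joint angles; "joint_velocities": joint speeds; "tau": joint torques, N m; "position": TCP position; "orientation": TCP orientation; "ft_force": force on the tool from outside, world axes, zero at the start; "wrist_torque": the same for the moment, N m; "grip_width": finger opening in mm.
Only numpy, scipy, OpenCV 4.12 (cv2) and the standard library are available. Lean on these libraries where they do the work, as an engineer would, in place of code of your own. Each camera call takes 0.05 s, during which the arm holds its last target. There are 200 camera calls.

## Working session

There is one attempt and no reset: what is moved stays moved. The work goes in short steps, Python scripts to look and compute and a tool call to move; the robot and the scene stay as the last step left them, time stands still between calls to the robot, and variables do not carry over. Pictures are saved under pics/ and viewed, about 8 in all and at most 12, crops included, and the job is handed in when it is done.

Besides the shell and the picture viewer there is one more tool, called after "Request:" as a command line: name --argument value ..., lists and objects as JSON in quotes. drive_tool: Moves the arm, as the interface text tells. Its arguments: {"type":"object","properties":{"plan":{"type":"array","items":{"type":"array"}},"hand":{"type":"number"}},"required":["plan"]}

```bash
ls; mkdir -p pics
python3 - <<'E'
from workcell import bot
import cv2,pickle
d={}
for n in("side","top"):
    g=bot.get_image(n);d[n]=g
    cv2.imwrite(f"pics/{n}0.png",g["frame"][:,:,::-1])
    print(n,g["fovy"],g["cx"],g["cy"],g["rvec"],g["tvec"])
pickle.dump(d,open("d0.pkl","wb"))
s=bot.sense();print(s)
E
```

```text
pics
side 54.17227529102755 257.38396890794684 191.47705999885852 [ 2.29767717 -0.83824447  0.3343263 ] [-421.86272155  327.23553348  811.61849087]
top 53.971556852818665 251.26010153889322 188.35093248415382 [ 2.1660801  -2.18533732  0.09719743] [  2.2245299  533.48355802 903.84540894]
{'t': 0.1, 'joint_pos': array([ 1.20662150e+00,  3.53628466e-01,  1.63406627e+00,  1.11470782e-05,
        1.15521625e+00, -2.39763879e-03]), 'joint_velocities': array([-8.41129356e-04, -2.48815871e-03, -1.35105075e-03,  1.31684519e-03,
        2.57538827e-05, -9.74596663e-04]), 'tau': array([-6.60827554e-04, -5.94911599e+01, -3.34927976e+01,  6.98813656e-02,
        1.84549898e-02, -5.34184460e-05]), 'position': array([221.04120971, 584.11338057, 213.90502797]), 'orientation': array([[-9.35267689e-01,  3.53940844e-01, -4.79092827e-04],
       [ 3.53941168e-01,  9.35266882e-01, -1.22824612e-03],
       [ 1.33531882e-05, -1.31830958e-03, -9.99999131e-01]]), 'ft_force': array([-0.63044935,  1.02556106, -0.16438352]), 'wrist_torque': array([-0.0083106 , -0.05341163,  0.04683689]), 'grip_width': 92.04056393215974}
```

View pics/side0.png

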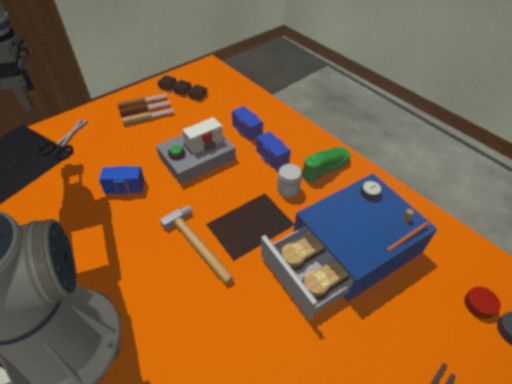

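View pics/top0.png

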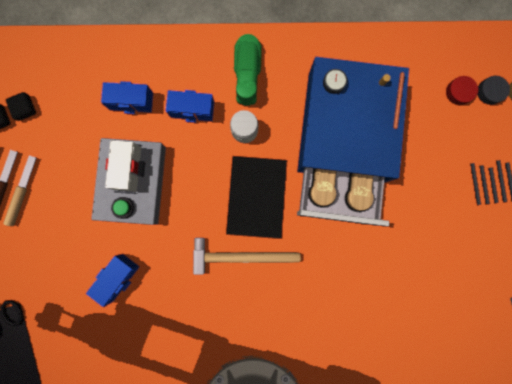

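The side view shows the control box at about (197,155), with the cover at (203,135) and the button at (177,152). The mat is near (250,225) and the drawer front near (290,275). In the top view the cover is at (121,165), the button at (121,208), the mat at (257,197) and the drawer front edge at (345,218). Next I measure these.

```bash
cat > h.py <<'E'
import numpy as np,cv2
def K(g):
    f=192/np.tan(np.radians(g["fovy"])/2); return np.array([[f,0,g["cx"]],[0,f,g["cy"]],[0,0,1.]])
def ray(g,p):
    R=cv2.Rodrigues(np.array(g["rvec"],float))[0]; t=np.array(g["tvec"],float)
    return -R.T@t, R.T@np.linalg.inv(K(g))@np.array([p[0],p[1],1.])
def onz(g,p,z):
    c,d=ray(g,p); return c+d*(z-c[2])/d[2]
def tri(g1,p1,g2,p2):
    c1,d1=ray(g1,p1);c2,d2=ray(g2,p2)
    s=np.linalg.lstsq(np.c_[d1,-d2],c2-c1,rcond=None)[0]
    a,b=c1+s[0]*d1,c2+s[1]*d2; return (a+b)/2,np.linalg.norm(a-b)
def proj(g,P): return cv2.projectPoints(np.array(P,float).reshape(-1,3),np.array(g["rvec"],float),np.array(g["tvec"],float),K(g),None)[0].reshape(-1,2)
def mask(g,kind,roi):
    h=cv2.cvtColor(g["frame"],cv2.COLOR_RGB2HSV).astype(int);H,S,V=h[...,0],h[...,1],h[...,2]
    m={"green":(H>45)&(H<85)&(S>120)&(V>50),"black":(V<60),"white":(S<60)&(V>170),"red":((H<5)|(H>172))&(S>150)&(V>60),
       "grey":(S<80)&(V>60)&(V<160),"lgrey":(S<60)&(V>120)}[kind]
    o=np.zeros(m.shape,np.uint8);x0,y0,x1,y1=roi;o[y0:y1,x0:x1]=m[y0:y1,x0:x1];return o
def blob(m):
    n,l,s,c=cv2.connectedComponentsWithStats(m);i=1+np.argmax(s[1:,4]);o=(l==i).astype(np.uint8)
    ct=max(cv2.findContours(o,0,1)[0],key=cv2.contourArea);return s[i],c[i],cv2.minAreaRect(ct),ct
E
python3 - <<'E'
import pickle;from h import *
np.set_printoptions(precision=1,suppress=True)
d=pickle.load(open("d0.pkl","rb"));T,S=d["top"],d["side"]
print("cam",ray(T,(0,0))[0],ray(S,(0,0))[0], proj(T,[221,584,214]))
for n,k,r,z in(("mat","black",(215,145,300,245),4),("box","grey",(85,130,172,230),50),("cover","white",(100,135,145,195),110),("btn","green",(100,190,140,225),60),("front","lgrey",(295,200,395,230),96)):
    s,c,R,ct=blob(mask(T,k,r));b=cv2.boxPoints(R)
    print(n,s,c,R);print(np.array([onz(T,p,z)[:2] for p in [R[0],*b]]))
_,cT,_,_=blob(mask(T,"green",(100,190,140,225)));_,cS,_,_=blob(mask(S,"green",(165,140,190,165)))
print("btn tri",tri(T,cT,S,cS))
m=mask(T,"red",(100,140,145,195));ys,xs=np.nonzero(m);print("red",[(x,y) for x,y in zip(xs,ys)][:60])
def up(f,x0,y0,x1,y1,k): return cv2.resize(f[y0:y1,x0:x1],None,fx=k,fy=k,interpolation=cv2.INTER_CUBIC)
a=up(T["frame"],85,130,175,230,5);b=up(T["frame"],290,160,400,230,3);o=np.zeros((500,790,3),np.uint8);o[:500,:450]=a;o[:210,450:780]=b
c=up(S["frame"],150,110,245,190,3);o[230:470,455:740]=c
cv2.imwrite("pics/crop.png",o[:,:,::-1])
E
```

```text
cam [450.8  -2.1 947.8] [ 124.  -489.   830.2] [[-58.7 347.3]]
mat [ 227  157   59   81 4129] [256.3 196.9] ((256.3934631347656, 196.83148193359375), (53.78815460205078, 77.19338989257812), 4.5739216804504395)
[[513.8 -15.2]
 [423.9  60. ]
 [617.4  43.9]
 [605.2 -91.7]
 [412.2 -73.1]]
box [  92  139   71   85 2958] [127.9 186.8] ((126.94567108154297, 180.90467834472656), (62.41616439819336, 82.9239730834961), 5.856013774871826)
[[551.7 295.1]
 [461.5 377. ]
 [660.5 362.2]
 [643.5 211.7]
 [445.2 229.4]]
cover [ 105  140   28   49 1089] [118.4 164.2] ((118.17671203613281, 164.0712432861328), (23.08299446105957, 48.3643684387207), 6.009006023406982)
[[583.1 295.7]
 [531.9 325.8]
 [640.9 317.2]
 [634.9 265.3]
 [526.  274.5]]
btn [113 200  16  15 186] [120.7 207.1] ((120.75001525878906, 207.25003051757812), (14.142135620117188, 14.849241256713867), 45.0)
[[488.3 305.1]
 [487.9 329.2]
 [512.5 305. ]
 [488.7 281. ]
 [464.3 305.1]]
front [ 300  200   89   26 1108] [342.9 212.9] ((344.0, 212.5), (25.0, 88.0), 90.0)
[[ 470.5 -211.1]
 [ 499.6 -112.5]
 [ 497.8 -311.5]
 [ 441.6 -309.2]
 [ 443.3 -
[... 855 characters left out ...]
.int64(132), np.int64(166)), (np.int64(133), np.int64(166)), (np.int64(134), np.int64(166)), (np.int64(131), np.int64(167)), (np.int64(132), np.int64(167)), (np.int64(133), np.int64(167)), (np.int64(134), np.int64(167)), (np.int64(131), np.int64(168)), (np.int64(132), np.int64(168)), (np.int64(133), np.int64(168)), (np.int64(134), np.int64(168)), (np.int64(131), np.int64(169)), (np.int64(132), np.int64(169)), (np.int64(133), np.int64(169)), (np.int64(134), np.int64(169)), (np.int64(131), np.int64(170)), (np.int64(132), np.int64(170)), (np.int64(133), np.int64(170)), (np.int64(134), np.int64(170)), (np.int64(131), np.int64(171)), (np.int64(132), np.int64(171)), (np.int64(133), np.int64(171))]
```

View pics/crop.png

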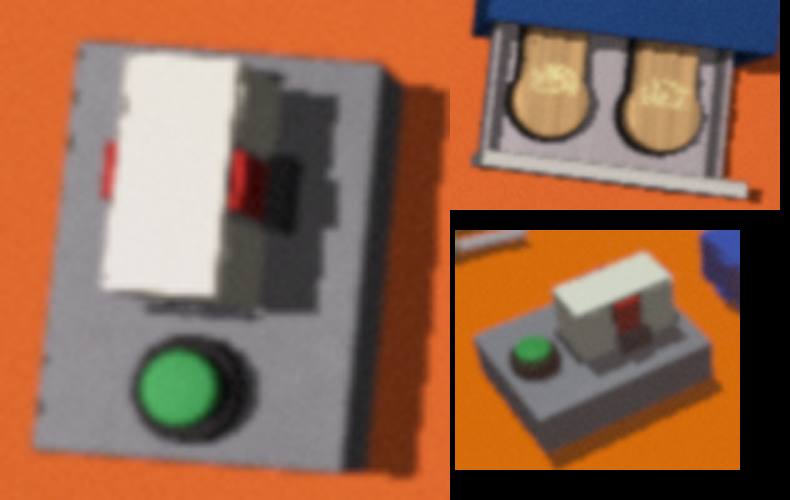

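Both views agree. The panel and cover centre is (583,296) with yaw −0.081, the button top is (488,303,68) and the mat centre is (514,−15). The drawer front needs its own fit, so I'll do that while moving above the cover.

```bash
cat >> h.py <<'E'
from scipy.spatial.transform import Rotation as Ro
def go(s,P,yaw,tilt=0):
    "shift and turn in tool axes to TCP P with tool y at world yaw (tool y = rot(yaw)*world y), z down"
    R=np.array(s["orientation"]);c,q=np.cos(yaw),np.sin(yaw)
    D=np.array([[-c,-q,0],[-q,c,0],[0,0,-1.]])
    print("t",round(s["t"],2),"pos",np.round(s["position"],1),"w",round(s["grip_width"],1),"F",np.round(s["ft_force"],1))
    print("shift",np.round(R.T@(np.array(P)-s["position"]),1),"turn",np.round(Ro.from_matrix(R.T@D).as_rotvec(),4))
E
python3 - <<'E'
import pickle;from h import *
from workcell import bot
np.set_printoptions(precision=1,suppress=True)
go(bot.sense(),[583.1,295.7,150],-0.081)
d=pickle.load(open("d0.pkl","rb"));T=d["top"]
g=T["frame"].astype(int)
# front plate top: bright thin strip; per column, bottom-most bright row span
h=cv2.cvtColor(T["frame"],cv2.COLOR_RGB2HSV)
pts=[]
for x in range(300,392):
    col=[y for y in range(202,230) if h[y,x,1]<90 and h[y,x,2]>110]
    if col: pts.append((x,max(col)+.5,min(col)))
pts=np.array(pts);print(pts[::6].tolist(),pts[-1])
for r in (0,1): pass
p=pts[4:-4];k=np.polyfit(p[:,0],p[:,1],1);print("line",k)
for x in(pts[0,0],pts[-1,0]):print(onz(T,(x,np.polyval(k,x)),96))
E
```

```text
t 0.1 pos [221.  584.1 213.9] w 92.0 F [-0.6  1.  -0.2]
shift [-440.7 -141.5   64.1] turn [-0.  -0.  -0.3]
[[300.0, 214.5, 205.0], [306.0, 215.5, 206.0], [312.0, 216.5, 204.0], [318.0, 217.5, 207.0], [324.0, 217.5, 208.0], [330.0, 218.5, 206.0], [336.0, 219.5, 202.0], [342.0, 220.5, 202.0], [348.0, 221.5, 208.0], [354.0, 221.5, 212.0], [360.0, 222.5, 213.0], [366.0, 223.5, 211.0], [372.0, 224.5, 203.0], [378.0, 224.5, 215.0], [384.0, 225.5, 221.0]] [388.  225.5 221. ]
line [  0.1 176.8]
[ 465.9 -111.8   96. ]
[ 439.1 -309.1   96. ]
```

Request:
drive_tool --plan '[[[-50, -16, 0], [0, 0, -0.05]], [[-95, -30, 2], [0, 0, -0.1]], [[-140, -45, 5], [0, 0, -0.15]], [[-185, -60, 10], [0, 0, -0.2]], [[-230, -74, 15], [0, 0, -0.25]], [[-275, -88, 25], [0, 0, -0.28]], [[-320, -103, 35], [0, 0, -0.281]], [[-365, -117, 45], [0, 0, -0.281]], [[-410, -132, 55], [0, 0, -0.281]], [[-440.7, -141.5, 64], [0, 0, -0.281]], [[-440.7, -141.5, 64], [0, 0, -0.281]], [[-440.7, -141.5, 64], [0, 0, -0.281]]]' --hand 91

```text
t: 1.3
position: [582.9, 295.1, 149.4]
orientation: [[-0.997, 0.082, -0.002], [0.082, 0.997, -0.002], [0.002, -0.002, -1.0]]
ft_force: [-0.6, 0.6, -0.3]
grip_width: 91.3
```

Run:
```python
from h import *
from workcell import bot
go(bot.sense(),[583.1,295.7,75],-0.081)
for n in("side","top"):
    g=bot.get_image(n)
    if n=="side": cv2.imwrite("pics/side1.png",cv2.resize(g["frame"][60:220,110:300],None,fx=3,fy=3)[:,:,::-1])
```

```text
t 1.3 pos [582.9 295.1 149.4] w 91.3 F [-0.6  0.6 -0.3]
shift [-0.3  0.7 74.4] turn [-0.0017 -0.0018 -0.0015]
```

View pics/side1.png

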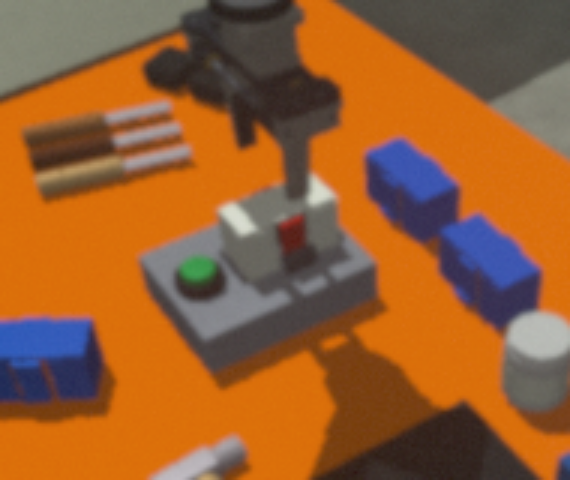

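The fingers straddle the cover, with the near finger at crop (297,190) lined up with the red tab at (291,233). I'll descend and squeeze.

Request:
drive_tool --plan '[[[0, 0.7, 25], [0, 0, 0]], [[0, 0.7, 50], [0, 0, 0]], [[0, 0.7, 66], [0, 0, 0]], [[0, 0.7, 74], [0, 0, 0]], [[0, 0.7, 74], [0, 0, 0]]]'

```text
t: 1.9
position: [581.4, 297.4, 75.5]
orientation: [[-0.997, 0.079, -0.002], [0.079, 0.997, -0.002], [0.002, -0.002, -1.0]]
ft_force: [0.6, 0.6, 0.5]
grip_width: 90.8
```

Request:
drive_tool --plan '[[[0, 0, 0], [0, 0, 0]], [[0, 0, 0], [0, 0, 0]], [[0, 0, 0], [0, 0, 0]], [[0, 0, 0], [0, 0, 0]], [[0, 0, 0], [0, 0, 0]], [[0, 0, 0], [0, 0, 0]], [[0, 0, 0], [0, 0, 0]], [[0, 0, 0], [0, 0, 0]]]' --hand 40

```text
t: 2.7
position: [581.9, 297.3, 76.6]
orientation: [[-0.997, 0.079, -0.001], [0.079, 0.997, -0.002], [0.001, -0.002, -1.0]]
ft_force: [-2.4, -2.2, 10.1]
grip_width: 50.3
```

Request:
drive_tool --plan '[[[0, 0, -5], [0, 0, 0]], [[0, 0, -15], [0, 0, 0]], [[0, 0, -35], [0, 0, 0]], [[0, 0, -70], [0, 0, 0]], [[0, 0, -105], [0, 0, 0]], [[0, 0, -105], [0, 0, 0]], [[0, 0, -105], [0, 0, 0]]]'

```text
t: 3.4
position: [582.3, 297.7, 182.7]
orientation: [[-0.997, 0.079, 0.0], [0.079, 0.997, -0.001], [-0.0, -0.001, -1.0]]
ft_force: [-0.5, 0.1, -1.9]
grip_width: 50.3
```

Run:
```python
from h import *
from workcell import bot
# mat yaw -0.085: long axis along world x
go(bot.sense(),[513.8,-15.2,120],-0.085)
g=bot.get_image("side"); cv2.imwrite("pics/side2.png",cv2.resize(g["frame"][40:240,110:300],None,fx=3,fy=3)[:,:,::-1])
```

```text
t 3.4 pos [582.3 297.7 182.7] w 50.3 F [-0.5  0.1 -1.9]
shift [  43.5 -317.3   62.9] turn [-0.0006  0.0003  0.0055]
```

View pics/side2.png

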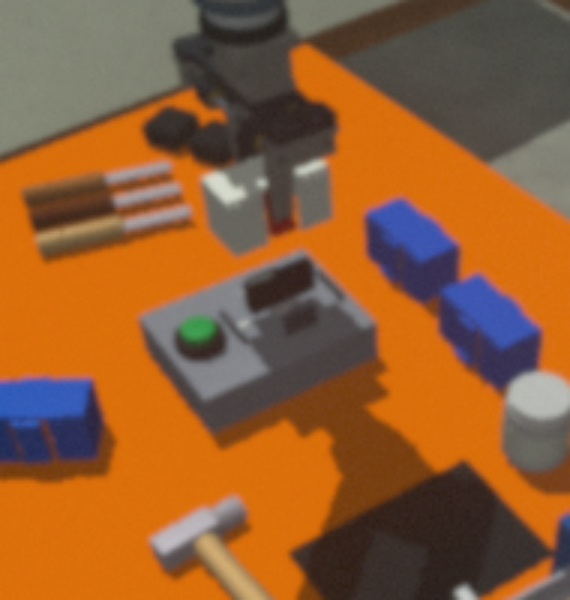

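The cover is clipped off and held upright, and the knob's wing is visible at (280,283). I'll carry the cover to the mat.

Request:
drive_tool --plan '[[[5, -35, 5], [0, 0, 0]], [[10, -70, 15], [0, 0, 0]], [[15, -110, 25], [0, 0, 0]], [[20, -150, 35], [0, 0, 0]], [[26, -190, 45], [0, 0, 0]], [[31, -225, 52], [0, 0, 0]], [[36, -260, 58], [0, 0, 0]], [[40, -290, 63], [0, 0, 0]], [[43, -310, 63], [0, 0, 0]], [[43.5, -317, 63], [0, 0, 0]], [[43.5, -317, 63], [0, 0, 0]]]'

```text
t: 4.55
position: [512.3, -15.8, 118.2]
orientation: [[-0.997, 0.081, -0.003], [0.081, 0.997, -0.002], [0.003, -0.002, -1.0]]
ft_force: [-0.2, 1.3, -1.3]
grip_width: 50.1
```

Run:
```python
from h import *
from workcell import bot
go(bot.sense(),[513.8,-15.2,31.5],-0.085)
```

```text
t 4.55 pos [512.3 -15.8 118.2] w 50.1 F [-0.2  1.3 -1.3]
shift [-1.7  0.9 86.7] turn [-0.0018 -0.0032  0.004 ]
```

Request:
drive_tool --plan '[[[0, 0, 25], [0, 0, 0]], [[0, 0, 50], [0, 0, 0]], [[0, 0, 68], [0, 0, 0]], [[0, 0, 78], [0, 0, 0]], [[0, 0, 82], [0, 0, 0]], [[0, 0, 86], [0, 0, 0]], [[0, 0, 87], [0, 0, 0]], [[0, 0, 87], [0, 0, 0]]]'

```text
t: 5.35
position: [512.4, -15.9, 31.7]
orientation: [[-0.997, 0.081, -0.003], [0.081, 0.997, -0.002], [0.002, -0.002, -1.0]]
ft_force: [0.6, -0.3, -1.6]
grip_width: 50.2
```

Request:
drive_tool --plan '[[[0, 0, 1], [0, 0, 0]], [[0, 0, 2], [0, 0, 0]], [[0, 0, 2], [0, 0, 0]]]'

```text
t: 5.65
position: [513.0, -15.9, 30.6]
orientation: [[-0.997, 0.081, -0.001], [0.081, 0.997, -0.001], [0.001, -0.002, -1.0]]
ft_force: [-1.2, 0.0, 7.8]
grip_width: 50.3
```

It touched down with +7.8 N. I'll release and retreat upwards.

Request:
drive_tool --plan '[[[0, 0, 0], [0, 0, 0]], [[0, 0, 0], [0, 0, 0]], [[0, 0, 0], [0, 0, 0]], [[0, 0, 0], [0, 0, 0]], [[0, 0, 0], [0, 0, 0]], [[0, 0, -10], [0, 0, 0]], [[0, 0, -40], [0, 0, 0]], [[0, 0, -80], [0, 0, 0]], [[0, 0, -115], [0, 0, 0]], [[0, 0, -115], [0, 0, 0]]]' --hand 91

```text
t: 6.65
position: [516.2, -15.8, 150.8]
orientation: [[-0.997, 0.081, 0.007], [0.081, 0.997, -0.002], [-0.007, -0.001, -1.0]]
ft_force: [-0.2, 0.4, -0.1]
grip_width: 91.3
```

Run:
```python
from h import *
from workcell import bot
s=bot.sense()
a=-0.081;ux=np.array([np.cos(a),np.sin(a),0]);uy=np.array([-np.sin(a),np.cos(a),0]);P=np.array([583.1,295.7,50])
print("start",P-33*ux-25*uy)
go(s,P-33*ux-25*uy+[0,0,120],-0.081)
d={n:bot.get_image(n) for n in("side","top")}
np.set_printoptions(precision=1,suppress=True)
for k,r,z in(("white",(225,140,300,245),64),): 
    m=mask(d["top"],k,r)
    try:
        _,c,R,_=blob(m);print(R,onz(d["top"],R[0],z))
    except Exception as e:print(e)
# pictures
a=cv2.resize(d["side"]["frame"][80:280,120:320],None,fx=2,fy=2);b=cv2.resize(d["top"]["frame"][110:310,80:280],None,fx=2,fy=2)
cv2.imwrite("pics/p3.png",np.hstack([a,b])[:,:,::-1])
```

```text
start [548.18541093 273.4520457   50.        ]
t 6.65 pos [516.2 -15.8 150.8] w 91.3 F [-0.2  0.4 -0.1]
shift [ -8.5 290.9 -19.5] turn [-0.0012  0.0069 -0.0001]
((262.0, 168.0), (54.0, 74.0), 90.0) [578.  -28.3  64. ]
```

View pics/p3.png

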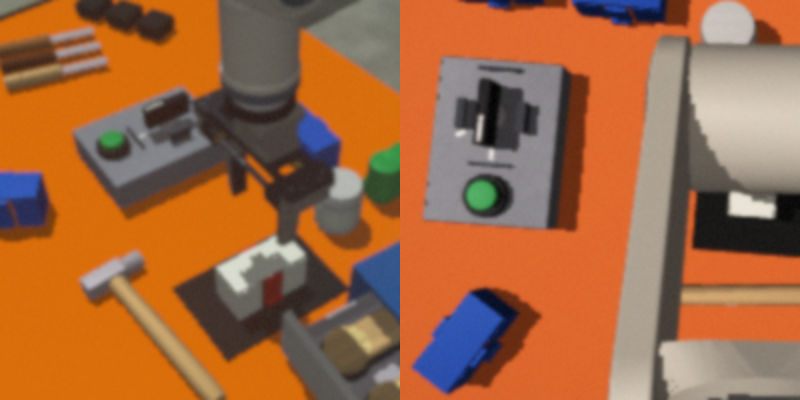

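The cover stands upright on the mat at side crop (262,275). The knob's wing is uncovered and points along the panel's x at top crop (488,112). I'll grip the wing over its axis and turn the tool.

Run:
```python
from h import *
from workcell import bot
go(bot.sense(),[582.7,296.3,150],-0.081)
```

```text
t 6.75 pos [513.6 -15.7 146.7] w 91.4 F [ 0.7  0.8 -1.1]
shift [-43.6 316.6  -3.7] turn [-0.0015  0.001  -0.0001]
```

Request:
drive_tool --plan '[[[-5, 35, -4], [0, 0, 0]], [[-10, 75, -4], [0, 0, 0]], [[-16, 115, -4], [0, 0, 0]], [[-21, 155, -4], [0, 0, 0]], [[-27, 195, -4], [0, 0, 0]], [[-32, 235, -4], [0, 0, 0]], [[-37, 270, -4], [0, 0, 0]], [[-42, 300, -4], [0, 0, 0]], [[-43.6, 316.6, -4], [0, 0, 0]], [[-43.6, 316.6, -4], [0, 0, 0]], [[-43.6, 316.6, -4], [0, 0, 0]]]'

```text
t: 7.85
position: [582.0, 295.2, 149.3]
orientation: [[-0.997, 0.081, -0.001], [0.081, 0.997, -0.003], [0.001, -0.003, -1.0]]
ft_force: [-0.5, -0.3, -0.4]
grip_width: 90.9
```

Run:
```python
from h import *
from workcell import bot
go(bot.sense(),[582.7,296.3,75],-0.081)
```

```text
t 7.85 pos [582.  295.2 149.3] w 90.9 F [-0.5 -0.3 -0.4]
shift [-0.7  1.4 74.3] turn [-0.003  -0.0006  0.0003]
```

Request:
drive_tool --plan '[[[-0.5, 1, 25], [0, 0, 0]], [[-0.5, 1, 50], [0, 0, 0]], [[-0.5, 1, 66], [0, 0, 0]], [[-0.5, 1, 74], [0, 0, 0]], [[-0.5, 1, 74], [0, 0, 0]]]'

```text
t: 8.35
position: [581.9, 294.9, 74.4]
orientation: [[-0.997, 0.081, -0.003], [0.081, 0.997, -0.004], [0.002, -0.004, -1.0]]
ft_force: [1.1, 0.3, -0.1]
grip_width: 90.8
```

Request:
drive_tool --plan '[[[0, 0, 0], [0, 0, 0]], [[0, 0, 0], [0, 0, 0]], [[0, 0, 0], [0, 0, 0]], [[0, 0, 0], [0, 0, 0]], [[0, 0, 0], [0, 0, 0]], [[0, 0, 0], [0, 0, 0]], [[0, 0, 0], [0, 0, 0]], [[0, 0, 0], [0, 0, 0]], [[0, 0, 0], [0, 0, 0]]]' --hand 8

```text
t: 9.25
position: [581.9, 294.9, 74.4]
orientation: [[-0.997, 0.081, -0.003], [0.081, 0.997, -0.004], [0.002, -0.004, -1.0]]
ft_force: [-0.7, 0.5, 0.3]
grip_width: 20.9
```

Request:
drive_tool --plan '[[[0, 0, 0], [0, 0, 0]], [[0, 0, 0], [0, 0, 0]], [[0, 0, 0], [0, 0, 0]], [[0, 0, 0], [0, 0, 0]]]'

```text
t: 9.65
position: [581.9, 294.7, 74.4]
orientation: [[-0.997, 0.081, -0.003], [0.081, 0.997, -0.004], [0.002, -0.004, -1.0]]
ft_force: [1.1, -2.9, 0.3]
grip_width: 15.4
```

Gripped at about 16 mm, so it is the wing. Turning clockwise, which is + about the tool's z.

Request:
drive_tool --plan '[[[0, 0, 0], [0, 0, 0.1]], [[0, 0, 0], [0, 0, 0.2]], [[0, 0, 0], [0, 0, 0.3]], [[0, 0, 0], [0, 0, 0.4]], [[0, 0, 0], [0, 0, 0.5]], [[0, 0, 0], [0, 0, 0.6]], [[0, 0, 0], [0, 0, 0.7]], [[0, 0, 0], [0, 0, 0.8]], [[0, 0, 0], [0, 0, 0.9]], [[0, 0, 0], [0, 0, 1.0]], [[0, 0, 0], [0, 0, 1.0]], [[0, 0, 0], [0, 0, 1.0]]]'

```text
t: 10.85
position: [582.9, 296.1, 74.4]
orientation: [[-0.469, 0.883, -0.001], [0.883, 0.469, -0.002], [-0.001, -0.001, -1.0]]
ft_force: [2.5, 4.9, -3.5]
grip_width: 15.7
```

Request:
drive_tool --plan '[[[0, 0, 0], [0, 0, 0]], [[0, 0, 0], [0, 0, 0]], [[0, 0, 0], [0, 0, 0]], [[0, 0, 0], [0, 0, 0]], [[0, 0, 0], [0, 0, 0]], [[0, 0, 0], [0, 0, 0]], [[0, 0, -20], [0, 0, 0]], [[0, 0, -60], [0, 0, 0]], [[0, 0, -90], [0, 0, 0]], [[0, 0, -90], [0, 0, 0]]]' --hand 60

```text
t: 11.85
position: [585.4, 297.5, 169.2]
orientation: [[-0.469, 0.883, 0.006], [0.883, 0.469, 0.002], [-0.001, 0.006, -1.0]]
ft_force: [0.6, 0.1, 0.2]
grip_width: 59.8
```

Run:
```python
from h import *
from workcell import bot
a=-0.135;n=np.array([np.cos(a),np.sin(a),0])
go(bot.sense(),np.array([452.5,-210.5,170])-70*n,-0.135)
print(bot.sense()["joint_pos"])
d={n:bot.get_image(n) for n in("side","top")}
a=cv2.resize(d["side"]["frame"][80:280,120:320],None,fx=2,fy=2);b=cv2.resize(d["top"]["frame"][110:310,80:280],None,fx=2,fy=2)
cv2.imwrite("pics/p4.png",np.hstack([a,b])[:,:,::-1])
```

```text
t 11.85 pos [585.4 297.5 169.2] w 59.8 F [0.6 0.1 0.2]
shift [-345.3 -412.7   -2.8] turn [ 0.005   0.0042 -0.9471]
[ 4.68609056e-01  4.40793693e-01  1.60759747e+00 -1.48756792e-03
  1.08707882e+00 -1.93493837e-02]
```

View pics/p4.png

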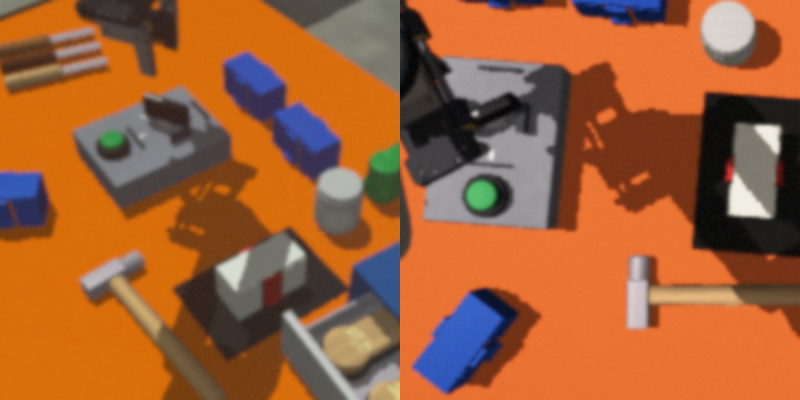

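The wing sits turned about 60° at top crop (500,110), and the cover is upright on the mat at (755,170). Next is the drawer.

Request:
drive_tool --plan '[[[-25, -30, 0], [0, 0, -0.08]], [[-55, -65, 0], [0, 0, -0.16]], [[-85, -101, 0], [0, 0, -0.24]], [[-115, -137, 0], [0, 0, -0.32]], [[-145, -173, 0], [0, 0, -0.4]], [[-175, -209, 0], [0, 0, -0.48]], [[-205, -245, 0], [0, 0, -0.56]], [[-235, -281, 0], [0, 0, -0.64]], [[-265, -317, 0], [0, 0, -0.72]], [[-295, -353, 0], [0, 0, -0.8]], [[-322, -385, 0], [0, 0, -0.88]], [[-345, -412, 0], [0, 0, -0.947]]]' --hand 0

```text
t: 13.15
position: [379.3, -203.0, 164.3]
orientation: [[-0.991, 0.132, -0.001], [0.132, 0.991, -0.0], [0.001, -0.0, -1.0]]
ft_force: [-0.2, 0.6, -1.4]
grip_width: 0.2
```

Run:
```python
import pickle;from h import *
from workcell import bot
a=-0.135;n=np.array([np.cos(a),np.sin(a),0])
go(bot.sense(),np.array([452.5,-210.5,58])-50*n,-0.135)
T=pickle.load(open("d0.pkl","rb"))["top"]
c=np.array([452.5,-210.5,0])
for p in((302,168),(398,180)): print(n@(onz(T,p,105)-c))
```

```text
t 13.15 pos [ 379.3 -203.   164.3] w 0.2 F [-0.2  0.6 -1.4]
shift [-23.7   2.4 106.3] turn [-0.0005 -0.0013  0.0024]
105.1477391048294
105.24987517553802
```

Request:
drive_tool --plan '[[[0, 2, 40], [0, 0, 0]], [[0, 2, 80], [0, 0, 0]], [[0, 2, 106], [0, 0, 0]], [[-20, 2, 106], [0, 0, 0]], [[-40, 2, 106], [0, 0, 0]], [[-52, 2, 106], [0, 0, 0]], [[-60, 2, 106], [0, 0, 0]], [[-70, 2, 106], [0, 0, 0]], [[-85, 2, 106], [0, 0, 0]], [[-100, 2, 106], [0, 0, 0]], [[-115, 2, 106], [0, 0, 0]], [[-130, 2, 106], [0, 0, 0]]]'

```text
t: 14.35
position: [507.1, -217.9, 57.6]
orientation: [[-0.991, 0.132, -0.004], [0.132, 0.991, 0.001], [0.005, -0.0, -1.0]]
ft_force: [-3.8, -2.0, -1.0]
grip_width: 0.6
```

Request:
drive_tool --plan '[[[-7, 0, 0], [0, 0, 0]], [[-14, 0, 0], [0, 0, 0]], [[-20, 0, 0], [0, 0, 0]], [[-20, 0, 0], [0, 0, 0]]]'

```text
t: 14.75
position: [527.6, -220.6, 57.6]
orientation: [[-0.991, 0.132, -0.004], [0.132, 0.991, 0.0], [0.004, -0.0, -1.0]]
ft_force: [-0.5, 0.2, -0.6]
grip_width: 0.7
```

Request:
drive_tool --plan '[[[-2, 0, 0], [0, 0, 0]], [[-4, 0, 0], [0, 0, 0]], [[-4, 0, 0], [0, 0, 0]]]'

```text
t: 15.05
position: [531.6, -221.1, 57.5]
orientation: [[-0.991, 0.132, -0.004], [0.132, 0.991, 0.0], [0.004, -0.0, -1.0]]
ft_force: [-2.2, -0.4, -0.1]
grip_width: 0.7
```

Request:
drive_tool --plan '[[[-2, 0, 0], [0, 0, 0]], [[-4, 0, 0], [0, 0, 0]], [[-5, 0, 0], [0, 0, 0]]]'

```text
t: 15.35
position: [536.7, -221.8, 57.5]
orientation: [[-0.991, 0.132, -0.004], [0.132, 0.991, 0.0], [0.004, -0.0, -1.0]]
ft_force: [-2.8, -0.1, -0.1]
grip_width: 0.4
```

Request:
drive_tool --plan '[[[-2, 0, 0], [0, 0, 0]], [[-3, 0, 0], [0, 0, 0]], [[-3, 0, 0], [0, 0, 0]]]'

```text
t: 15.65
position: [537.9, -221.9, 57.4]
orientation: [[-0.991, 0.132, -0.007], [0.132, 0.991, 0.001], [0.007, 0.0, -1.0]]
ft_force: [-10.2, -0.4, 7.6]
grip_width: 0.4
```

Request:
drive_tool --plan '[[[-2, 0, 0], [0, 0, 0]], [[-3, 0, 0], [0, 0, 0]], [[-3, 0, 0], [0, 0, 0]]]'

```text
t: 15.95
position: [537.7, -221.9, 57.4]
orientation: [[-0.991, 0.132, -0.013], [0.132, 0.991, 0.002], [0.013, 0.001, -1.0]]
ft_force: [-16.3, 0.2, 12.9]
grip_width: 0.0
```

The drawer is against its stop: the force went from 10 to 16 N with no further motion. Backing off and going to the button.

Request:
drive_tool --plan '[[[20, 0, 0], [0, 0, 0]], [[50, 0, 0], [0, 0, 0]], [[60, 0, -40], [0, 0, 0]], [[60, 0, -80], [0, 0, 0]], [[60, 0, -100], [0, 0, 0]], [[60, 0, -100], [0, 0, 0]]]'

```text
t: 16.55
position: [482.4, -215.3, 161.7]
orientation: [[-0.991, 0.132, -0.006], [0.132, 0.991, -0.0], [0.006, -0.001, -1.0]]
ft_force: [0.6, 0.4, 0.3]
grip_width: 0.5
```

Run:
```python
from h import *
from workcell import bot
go(bot.sense(),[488.2,303,130],-0.081)
d={n:bot.get_image(n) for n in("side","top")}
a=cv2.resize(d["side"]["frame"][140:340,230:450],None,fx=1.8,fy=1.8);b=cv2.resize(d["top"]["frame"][40:240,200:420],None,fx=1.8,fy=1.8)
cv2.imwrite("pics/p5.png",np.hstack([a,b])[:,:,::-1])
```

```text
t 16.55 pos [ 482.4 -215.3  161.7] w 0.5 F [0.6 0.4 0.3]
shift [ 62.3 514.6  31.5] turn [-0.001  -0.0063 -0.0511]
```

View pics/p5.png

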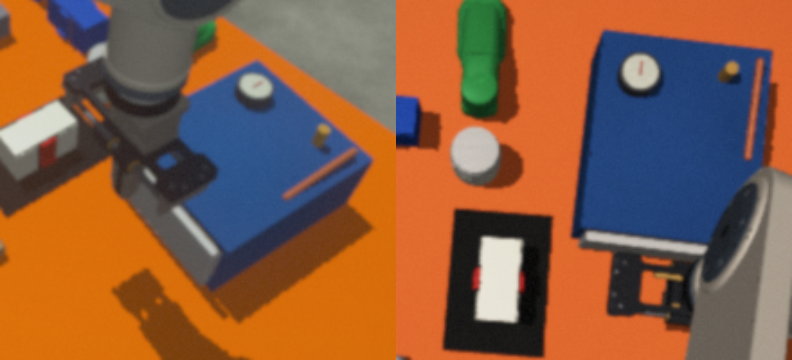

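The drawer front is flush with the press at top crop (640,243), and the cover is still centred on the mat at (499,280). Now the button.

Request:
drive_tool --plan '[[[5, 40, 0], [0, 0, -0.005]], [[11, 88, 0], [0, 0, -0.01]], [[17, 136, 0], [0, 0, -0.015]], [[23, 184, 0], [0, 0, -0.02]], [[29, 232, 0], [0, 0, -0.025]], [[35, 280, 0], [0, 0, -0.03]], [[41, 328, 0], [0, 0, -0.035]], [[47, 376, 5], [0, 0, -0.04]], [[53, 424, 15], [0, 0, -0.045]], [[58, 470, 25], [0, -0.006, -0.05]], [[62, 514, 31], [0, -0.006, -0.051]], [[62, 514, 31], [0, -0.006, -0.051]]]'

```text
t: 17.85
position: [485.2, 307.7, 125.8]
orientation: [[-0.997, 0.077, -0.007], [0.077, 0.997, 0.001], [0.007, 0.001, -1.0]]
ft_force: [-0.6, -0.7, -0.0]
grip_width: 0.0
```

Run:
```python
from h import *
from workcell import bot
go(bot.sense(),[488.2,303,68],-0.081)
```

```text
t 17.85 pos [485.2 307.7 125.8] w 0.0 F [-0.6 -0.7 -0. ]
shift [-3.8 -4.5 57.7] turn [ 0.0009 -0.0075  0.0036]
```

Request:
drive_tool --plan '[[[-3.8, -4.5, 0], [0, -0.007, 0]], [[-3.8, -4.5, 25], [0, -0.007, 0]], [[-3.8, -4.5, 45], [0, -0.007, 0]], [[-3.8, -4.5, 54], [0, -0.007, 0]], [[-3.8, -4.5, 58], [0, -0.007, 0]], [[-3.8, -4.5, 60], [0, -0.007, 0]], [[-3.8, -4.5, 60], [0, -0.007, 0]]]'

```text
t: 18.55
position: [488.0, 301.9, 66.6]
orientation: [[-0.997, 0.078, -0.001], [0.078, 0.997, -0.0], [0.001, -0.0, -1.0]]
ft_force: [-2.1, -3.0, 4.8]
grip_width: 0.6
```

Request:
drive_tool --plan '[[[0, 0, 1.5], [0, 0, 0]], [[0, 0, 3], [0, 0, 0]], [[0, 0, 3], [0, 0, 0]]]'

```text
t: 18.85
position: [488.3, 301.9, 66.1]
orientation: [[-0.997, 0.079, -0.001], [0.079, 0.997, 0.001], [0.001, 0.001, -1.0]]
ft_force: [-7.1, -2.8, 21.6]
grip_width: 0.4
```

Request:
drive_tool --plan '[[[0, 0, -2], [0, 0, 0]], [[0, 0, -3], [0, 0, 0]], [[0, 0, -3], [0, 0, 0]]]'

```text
t: 19.15
position: [489.0, 302.0, 70.0]
orientation: [[-0.997, 0.079, 0.001], [0.079, 0.997, 0.002], [-0.001, 0.002, -1.0]]
ft_force: [-0.3, 0.6, 3.1]
grip_width: 0.2
```

Request:
drive_tool --plan '[[[0, 0, -2], [0, 0, 0]], [[0, 0, -2], [0, 0, 0]], [[0, 0, -2], [0, 0, 0]]]'

```text
t: 19.45
position: [489.3, 301.9, 72.0]
orientation: [[-0.997, 0.079, 0.001], [0.079, 0.997, 0.002], [-0.001, 0.002, -1.0]]
ft_force: [1.0, -0.3, 0.9]
grip_width: 0.7
```

Request:
drive_tool --plan '[[[0, 0, -20], [0, 0, 0]], [[0, 0, -60], [0, 0, 0]], [[40, 0, -100], [0, 0, 0]], [[80, 0, -110], [0, 0, 0]], [[120, 0, -110], [0, 0, 0]], [[120, 0, -110], [0, 0, 0]]]'

```text
t: 20.05
position: [365.6, 310.7, 181.9]
orientation: [[-0.997, 0.077, -0.0], [0.077, 0.997, 0.001], [0.0, 0.001, -1.0]]
ft_force: [0.3, -0.7, -0.1]
grip_width: 0.3
```

Run:
```python
from h import *
from workcell import bot
d={n:bot.get_image(n) for n in("side","top")}
_,cT,_,_=blob(mask(d["top"],"green",(100,190,140,225)));_,cS,_,_=blob(mask(d["side"],"green",(165,140,190,165)));print(tri(d["top"],cT,d["side"],cS))
cv2.imwrite("pics/p6.png",np.vstack([np.hstack([cv2.resize(d[n]["frame"],(400,300)) for n in d]),cv2.resize(np.hstack([d["side"]["frame"][110:200,150:250],d["top"]["frame"][130:220,85:185]]),(800,300)[:2])])[:,:,::-1])
s=bot.sense();print(s["t"],s["position"],s["ft_force"])
```

```text
(array([488.0269602 , 302.50992322,  68.39092928]), np.float64(0.4797997001052603))
20.15 [369.25331164 311.44012056 181.98255365] [0.15240235 0.30083903 0.54959985]
```

View pics/p6.png

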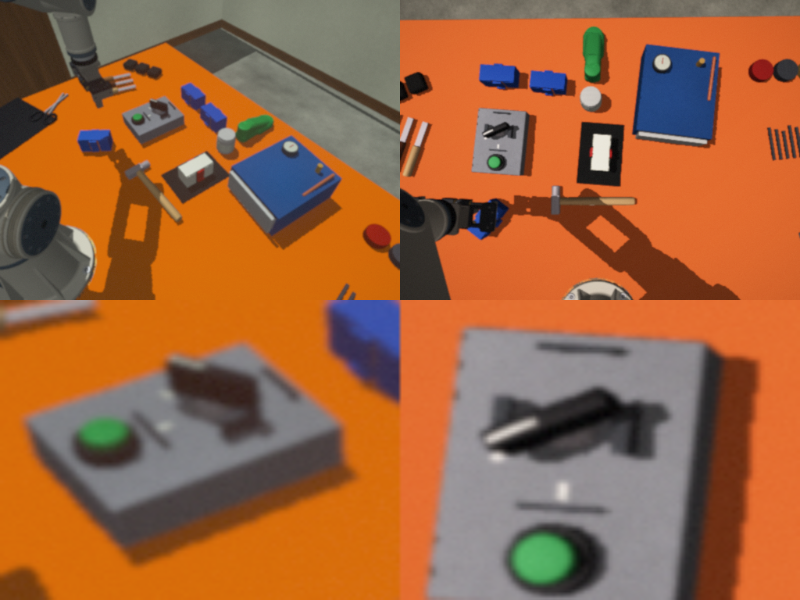

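The final picture shows the wing on its next tick at (500,450), the button back up at (545,555), the cover on the mat and the drawer flush. The bystanders look unmoved and the arm is in free air. The button force rose about 1 N per mm over 72→66 mm, then hit a hard stop, so it was a full press.

```bash
python3 -c "
from workcell import bot
print(bot.close_job())"
```

```text
the job is handed in; nothing more can be done
None
```

The job is done and handed in at about 20 s of the 72 s allowed. `close_job` reports no verdict, so what follows rests on my own checks.

- **Cover:** I squeezed the two tabs, lifted the cover off and set it down near the middle of the mat. The last picture shows it upright there.
- **Knob:** I gripped the wing over its axis and turned it 1.0 rad clockwise. After I let go, the pictures show it at its next tick, about 60° round. I saw this only in pictures and did not read the joint angle.
- **Drawer:** I pushed it until it stopped moving while the force rose to 16 N. The pictures show its front flush with the press.
- **Start button:** I pressed it to a hard stop at 21.6 N and let go. The force fell to nearly nothing over about 6 mm of release. Its measured height afterwards was 68.4 mm, against 68.1 mm at the start, so it has sprung back.

The hammer, tin and last look unmoved in the last picture. The arm finished clear of everything, with under 1 N on the wrist. No check failed. One disagreement was the button top: the two camera views put it at about 68 mm, while contact put it at about 72 mm. I think the picture estimate is biased by the button's visible side.

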